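# Pin the trimming ring in line on a bowl press

### The job

The trimming ring of the bowl press and the two spacer plates under it have swung out of line with the base board. Take the tapered steel pin from the tool block and work it gently down through the holes of ring, spacers and base board until its collar sits flat on the ring, so that the pin pulls them all into line; then let go and leave it standing there. Feel for each hole and never force the pin where it lands on wood or binds, move the plates only with the pin, not with your hand, and leave the other tools and the pottery alone.

Things in the scene. Friction and masses are not known exactly. Their poses are not given: they have to be found in the camera images.
- pin_grip (a point): The tapered pin, standing upright in any one of the block's three holes, hanging by its collar. Light wooden handle, 26 mm diameter, 44 mm tall, flat-topped: the tallest of the three tools. Below it a steel collar, 34 mm diameter, 6 mm thick, then the steel pin itself. 0.16 kg. This point is on its axis, 30 mm above the collar's underside and 20 mm below the handle's top. z axis points up the pin.
- pin_collar (a point): Centre of the underside of the pin's collar; sits on the ring's top face when the pin is home. 30 mm below pin_grip along the pin.
- pin_tip (a point): Centre of the flat tip of the pin, 63 mm below pin_collar. From the collar down: straight shank 18 mm diameter for 45 mm, then a cone narrowing over 18 mm to the 12 mm diameter tip.
- base_hole (a point): Centre of the mouth of the hole in the fixed base board, on the board's top face, 64 mm above the table (hidden under the spacers). Hole 19.5 mm diameter, upright, right through the 24 mm board, free space below. Its x axis points to the plaster hump (125 mm away, 116 mm wide, its top 124 mm above the table) and the pivot bolt (260 mm away).
- ring_hole (a point): Centre of the mouth of the ring's hole, on its top face, 101.5 mm above the table; 19.5 mm diameter, right through the 16 mm ring. At first it lies 4 to 7.5 mm to the base hole's -y side (press frame). Under the ring lie the two spacers, then the board.
- ring: Trimming ring: wooden plate 310 x 180 x 16 mm, uppermost of the stack, open round the hump. Origin on its pivot bolt, at its underside, 85 mm above the table; x axis from hole to bolt. It only turns, stiffly, about the upright bolt: 2 to 3 N sideways at the hole, as from the pin's tip in it, moves it up to 19 mm either way, and it stays where it is left.
- press: Fixed base board; origin on the table under the hump; base hole at x = -125 mm. On it two 10 mm plywood spacers, tops 74.5 and 85 mm above the table, each with a 19.5 mm hole, turn on the ring's bolt (1.5 N at the hole). Each hole is up to 17.5 mm off the base hole to EITHER y side; not measured. In line with each hole a 24 mm wide tab juts from under the ring towards the robot.
- block: Dark wooden tool block 60 x 220 x 70 mm (z), fixed; origin at the centre of its underside; three upright 22 mm holes at y = -75, 0 and +75 mm hold the pin and two other tools by their collars.
- pin: The tapered pin (see pin_grip); origin as pin_collar. In the right place it goes home with less than 20 N; keep well under 40 N.
- stamp: Bystander: ball-headed wooden stamp (ball 34 mm diameter) in the block; origin at the underside of its collar, on the block's top.
- awl: Bystander: slim-handled tool (handle 14 mm diameter) in the block; origin at the underside of its collar, on the block's top.
- bowl: Bystander: terracotta bowl, 120 mm wide, 55 mm tall, on the table; origin under its centre.
- mug: Bystander: white mug, 76 mm wide, 85 mm tall, on the table; origin under its centre.
There are look-alikes about, which are no part of the job. What is shaped like the pin but blue or green is not meant.

How it is judged (in metres and radians):
On the way, in this order (a step that is already met when the one before it is completed fails the run):
1. the pin is lifted clear of the tool block (distance of pin_tip from where it was at the start of the episode above 0.06 m and height (world z) of pin_tip above 0.075 m), for 0.1 s.
2. the pin's tip is inside the base hole, below the board's top face, having come down through the ring's hole (height (world z) of pin_tip below 0.06 m and horizontal distance between pin_tip and base_hole below 0.007 m and horizontal distance between pin_tip and ring_hole below 0.009 m), for 0.1 s.
At the end, for the whole second after the job is handed in: The pin stands in both holes with its collar within 2 mm of the ring's top face, within 3 mm of the base hole's axis and within 3.5 degrees of upright; the ring's hole is within 2.5 mm of the base board's; the pin is at rest and released (z of pin_collar in the frame of ring_hole below 0.002 m and horizontal distance between pin_collar and base_hole below 0.003 m and horizontal distance between ring_hole and base_hole below 0.0025 m and angle between pin's own z axis and vertical below 0.06 rad and linear speed of pin below 0.01 m/s and contact force between pin and the fingers below 0.2 N); the robot touches nothing.
It fails at once if the pin is forced: more than 40 N between the pin and the press (base board, spacers and ring) (contact force between pin and press above 40 N).
It fails at once if the hand or arm pushes the press itself (ring, spacers or board) with more than 4 N (contact force between any of the arm, the fingers and press above 4 N).
It fails at once if a bystander (stamp, awl, bowl or mug) is moved more than 25 mm (distance of any of stamp, awl, bowl, mug from where it was at the start of the episode above 0.025 m).
It also fails if it takes over 72 s, if anything falls off the work surface, if the arm or the gripper's body presses on something with over 40 N, if the wrist force passes 120 N, or if a joint passes its speed limit or range.

### The arm

A 6-joint arm with a two-finger parallel gripper is mounted at the origin on the work surface. World frame = base frame: x ahead of the robot, y to its left, z up, the work surface at z = 0. Lengths are in mm, angles in rad, forces in N, time in s.
With the tool pointing down it reaches from about 325 to 1000 mm from the base axis. Payload 5.1 kg.
Tool frame: the origin (TCP) lies at the very end of the fingers, on their centre line; the grasp point (between the pads) lies 19 mm behind it; x points along the fingers, z is the direction in which the jaws open and shut, and the axes are right-handed (so a half turn about x gives the same grasp; the last joint's range is limited). The gripper opens to 85 mm and grips with 20 to 120 N. Pads are 22 mm wide; open, the fingers measure 114 mm over their backs; the gripper's body (76 mm by 85 mm) begins 54 mm behind the grasp point. The pads swing forward as they close: fully open they stand 13 mm farther back than shut.
Start: joints at [-1.38, 0.124, 1.65, -0, 1.367, -0.083], TCP at [175.722, -625.785, 231.322] pointing down, gripper open.
Joint ranges: [-2.61, 2.61], [-1.02, 2.33], [0.03, 2.71], [-1.35, 4.49], [0.32, 2.68], [-2.91, 2.91]. Speed limits (rad/s): [2.57, 2.57, 3.14, 3.14, 3.14, 3.14].

### API

Orientations are given as a 3x3 rotation matrix whose columns are the frame's x, y, z axes.
In Python, from workcell import arm, grab_frame, calibration gives the robot as it stands.
- The arm moves only by the tool drive_tool, never from a script. Its argument "deltas" is a list of rows, each a list of 3 entries, a list of its own where there are three numbers: the shift along the tool's x, y, z in mm, then the turn, a rotation vector about the tool's x, y, z in rad, then the opening, from 0 (shut) to 1 (fully open). A call has 1 to 8 rows; each row shifts and turns the commanded pose from where the row before left it, along the tool's axes as they then stand; what a row does not reach is not made up. A row lasts 1/10 s, in which the tool goes at most 50 mm and 8.59 degrees, less where a joint would pass 70% of its speed; a pose out of reach is approached as far as the arm can. A call with a gripper value outside its range is refused whole. The fingers move at their own pace and stop on an object; "squeeze" is the grip in N (left out, the last holds). Time passes only in rows, so rows that do not move let the fingers close. It gives the time, the measured TCP pose, the force and the opening at its end, in the units of the state.
- arm.read_state(): the state, without advancing time (a new reading comes with each control period).
- grab_frame(name): name is "scene" or "top"; returns (picture, depth): 480x640x3 uint8, blue, green, red; 480x640 float32, mm along the optical axis (not along the pixel's ray), 0 where there is no reading.
- calibration(name): a dict with "fov_y" (degrees; the focal length in pixels is half the picture's height over the tangent of half this angle, whatever the lens; pixels are square), "cx", "cy" (the principal point, pixels), "camera_from_world" (4x4, takes a point from world to camera coordinates). Camera axes: x right, y down, z forward; pixel columns grow to the right and rows downward; lengths in mm; the calibration is good to about 2 mm. A picture is of the moment at which its call begins. calibration takes no time and is no camera call.
- arm.job_done(): hands the job in, once; it reports no verdict.
The state is a dict: "t": time; "qpos": joint angles; "joint_velocities": joint speeds; "tau": joint torques, N m; "eef_pos": TCP position; "tcp_rot": TCP orientation; "ft_force": force on the tool from outside, world axes, zero at the start; "wrist_torque": the same for the moment, N m; "gripper_width": finger opening in mm.
Only numpy, scipy, OpenCV 4.12 (cv2) and the standard library are available. Lean on these libraries where they do the work, as an engineer would, in place of code of your own. Each camera call takes 0.05 s, during which the arm holds its last target. There are 200 camera calls.

## Working session

There is one attempt and no reset: what is moved stays moved. The work goes in short steps, Python scripts to look and compute and a tool call to move; the robot and the scene stay as the last step left them, time stands still between calls to the robot, and variables do not carry over. Pictures are saved under pics/ and viewed, about 8 in all and at most 12, crops included, and the job is handed in when it is done.

Besides the shell and the picture viewer there is one more tool, called in YAML: its name, and indented under it one key for each argument. drive_tool: Moves the arm, as the interface text tells. Its arguments: {"type":"object","properties":{"deltas":{"type":"array"},"squeeze":{"type":"number"}},"required":["deltas"]}

```bash
mkdir -p pics; ls
cat > h.py <<'E'
import numpy as np,cv2
from workcell import arm,grab_frame,calibration
def K(n):
    c=calibration(n); f=240/np.tan(np.radians(c["fov_y"])/2); return f,c["cx"],c["cy"],np.array(c["camera_from_world"])
def ray(n,u,v):
    f,cx,cy,T=K(n); R,t=T[:3,:3],T[:3,3]; return -R.T@t, R.T@np.array([(u-cx)/f,(v-cy)/f,1.])
def onz(n,u,v,z):
    o,d=ray(n,u,v); return o+d*(z-o[2])/d[2]
def proj(n,p):
    f,cx,cy,T=K(n); q=T[:3,:3]@np.array(p,float)+T[:3,3]; return f*q[0]/q[2]+cx,f*q[1]/q[2]+cy
def cloud(n,D):
    f,cx,cy,T=K(n); v,u=np.mgrid[:480,:640]; P=np.stack([(u-cx)/f*D,(v-cy)/f*D,D],-1)
    return (P-T[:3,3])@T[:3,:3]
E
python3 - <<'E'
from h import *
np.set_printoptions(precision=3,suppress=True)
for n in("scene","top"):
    I,D=grab_frame(n); cv2.imwrite(f"pics/{n}0.png",I); np.save(f"{n}0.npy",D)
    print(n,K(n)[:3],ray(n,320,240))
s=arm.read_state(); print(s)
E
```

```text
pics
scene (np.float64(461.94265740155726), 309.4372403037481, 245.31360090509025) (array([1028.643,  -54.727,  746.992]), array([-0.539,  0.001, -0.843]))
top (np.float64(618.6624653928131), 321.9313349670995, 237.5923950857891) (array([ 454.396,  -89.002, 1128.932]), array([ 0.12 ,  0.017, -0.993]))
{'t': 0.1, 'qpos': array([-1.38 ,  0.124,  1.652,  0.   ,  1.367, -0.083]), 'joint_velocities': array([ 0.   , -0.003, -0.004,  0.001,  0.   , -0.001]), 'tau': array([  0.   , -42.493, -36.665,  -0.   ,   0.004,  -0.   ]), 'eef_pos': array([ 175.642, -625.251,  230.166]), 'tcp_rot': array([[-0.   ,  0.963,  0.27 ],
       [ 0.002,  0.27 , -0.963],
       [-1.   ,  0.   , -0.002]]), 'ft_force': array([0.121, 0.207, 0.384]), 'wrist_torque': array([-0.067,  0.01 ,  0.022]), 'gripper_width': 85.14826788796208}
```

View pics/scene0.png

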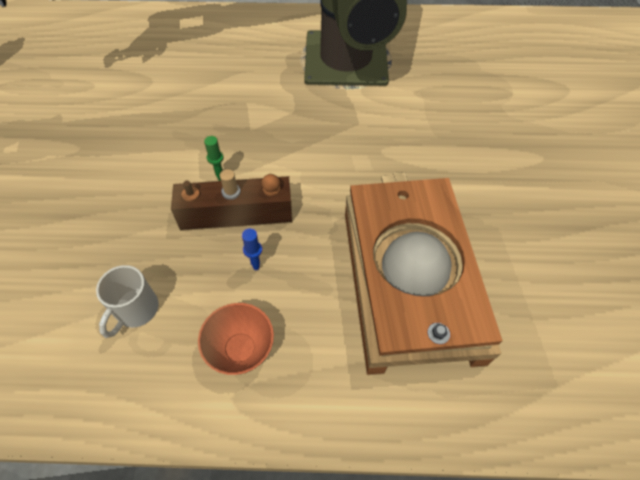

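View pics/top0.png

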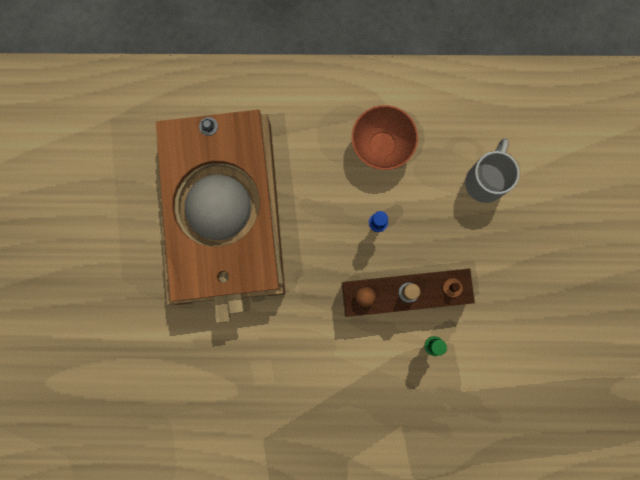

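The scene shows the pin (light handle, silver collar) in the middle block hole, with its handle top at about (411,292) in the top view. The ring hole is at top (223,277), the bolt at (208,126), the hump at (217,208), and the two tabs at about (221,312) and (236,304). Next I'll measure these from an enlarged crop.

Run:
```python
from h import *
np.set_printoptions(precision=1,suppress=True)
I=cv2.imread("pics/top0.png"); D=np.load("top0.npy"); C=cloud("top",D)
def cz(a,b,c,d,s): return cv2.resize(I[b:d,a:c],None,fx=s,fy=s,interpolation=cv2.INTER_CUBIC)
A=cz(150,240,300,330,5)
cv2.imwrite("pics/crop1.png",A)
B=np.hstack([cz(380,262,440,322,6),cz(185,105,245,165,6)]); cv2.imwrite("pics/crop2.png",B)
# heights
Z=C[...,2]
m=(Z>113)&(Z<127); m[:, :380]=0; m[:270]=0; m[320:]=0; m[:,440:]=0
v,u=np.nonzero(m); print("handle top px",u.mean(),v.mean(),len(u),onz("top",u.mean(),v.mean(),120))
# hump: grey, z>103
H=cv2.cvtColor(I,cv2.COLOR_BGR2HSV)
m=(H[...,1]<40)&(Z>90)&(Z<130); m[:, :170]=0;m[:,265:]=0;m[:165]=0;m[255:]=0
P=C[m]; print(len(P),P[:,2].max())
A_=np.c_[P[:,0],P[:,1],P[:,0]**2+P[:,1]**2,np.ones(len(P))]; c=np.linalg.lstsq(A_,P[:,2],rcond=None)[0]; print("hump axis",-c[0]/2/c[2],-c[1]/2/c[2])
# bolt
m=(Z>104)&(Z<140); m[:105]=0;m[150:]=0;m[:,:185]=0;m[:,230:]=0
print("bolt",C[m].mean(0),C[m][:,2].max(),m.sum())
# ring plane
print("ring z",np.median(Z[250:290,240:265]),Z[277,223],"block z",np.median(Z[285:300,380:395]))
for p in[(221,314),(236,305)]: print("tab",C[p[1],p[0]])
print("ring hole",onz("top",223,277,101.5))
```

```text
handle top px 411.29896907216494 290.9845360824742 194 [ 493.9 -221.   120. ]
2660 126.46117720549582
hump axis 639.5114719639951 109.42736450739008
bolt [767.2 122.4 109.3] 122.3629443939295 222
ring z 100.86916713212705 83.16615162862715 block z 69.85012767179359
tab [453.5  95.   76.6]
tab [468.9  69.3  80.9]
ring hole [514.7  89.1 101.5]
```

View pics/crop1.png

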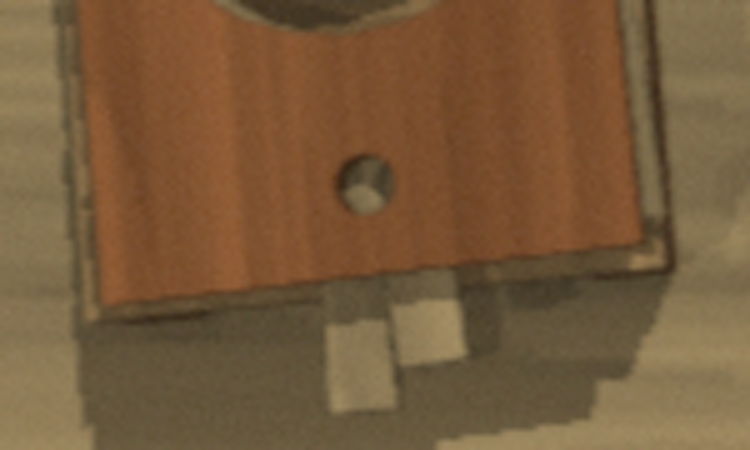

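View pics/crop2.png

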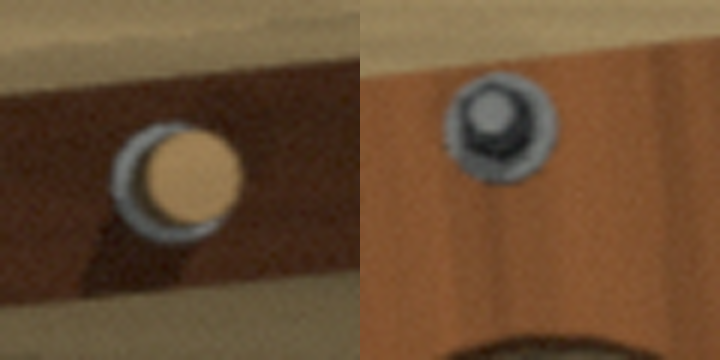

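The crops give refined pixel centres: ring hole (222.8,276.4), lower tab (222,313), upper tab (236,306), washer (207.9,125.8), handle top (411.9,290.9), collar (408.3,292.1).

Run:
```python
from h import *
np.set_printoptions(precision=1,suppress=True)
I=cv2.imread("pics/top0.png"); D=np.load("top0.npy"); C=cloud("top",D)
o=lambda u,v,z:onz("top",u,v,z)[:2]
print("handle",o(411.9,290.9,120),"collar",o(408.3,292.1,76))
rh=o(222.8,276.4,101.5); b=o(207.9,125.8,103.5); print("ringhole",rh,"bolt",b,np.linalg.norm(b-rh))
# scene view: ring hole and handle by colour
H=cv2.cvtColor(I,cv2.COLOR_BGR2HSV)
# ring outline
m=cv2.inRange(H,(3,90,60),(14,255,255)); m[:,300:]=0
n,l,s,_=cv2.connectedComponentsWithStats(m); k=1+s[1:,4].argmax(); c,_=cv2.findContours((l==k).astype(np.uint8),0,1)
c=max(c,key=cv2.contourArea); r=cv2.boxPoints(cv2.minAreaRect(c)); print("ring corners",[o(*p,101.5) for p in r])
# lower-tab and upper-tab: from corners in crop (px/5+off-.4)
for nm,z,pts in(("lower",74.5,[(327,325),(387,320),(330,412),(397,408)]),("upper",85,[(392,308),(457,298),(402,366),(467,357)])):
    P=np.array([o(x/5+149.6,y/5+239.6,z) for x,y in pts]); ctr=P.mean(0); d=(ctr-b)/np.linalg.norm(ctr-b); print(nm,"width",np.linalg.norm(P[0]-P[1]),np.linalg.norm(P[2]-P[3]),"ctr",ctr,"hole",b+260*d)
# block angle, board corners at z=64 in crop
print("board corners",o(90/5+149.6,318/5+239.6,64),o(672/5+149.6,268/5+239.6,64))
S=cv2.imread("pics/scene0.png"); cv2.imwrite("pics/crop3.png",np.hstack([cv2.resize(S[165:225,360:440],None,fx=5,fy=5,interpolation=2),cv2.resize(S[160:220,195:275],None,fx=5,fy=5,interpolation=2)]))
for n,p in(("ringhole",[*rh,101.5]),("handle top",[494,-222,120])): print(n,"scene px",proj("scene",p))
```

```text
handle [ 494. -222.] collar [ 493.7 -221.7]
ringhole [515.7  89.5] bolt [773.2 122.6] 259.6304354026064
ring corners [array([783.3, 220.1]), array([804.1,  33.8]), array([494. ,  -3.9]), array([474. , 175.6])]
lower width 20.45978335313399 22.739820787282028 ctr [455.5  94.3] hole [514.2  99.5]
upper width 22.10674386036717 22.012330242455985 ctr [467.   69.5] hole [517.   78.1]
board corners [470.9 189.6] [490.1 -10.1]
ringhole scene px (np.float64(402.19344266961525), np.float64(194.06914656808033))
handle top scene px (np.float64(226.46128288654393), np.float64(174.2171332766557))
```

View pics/crop3.png

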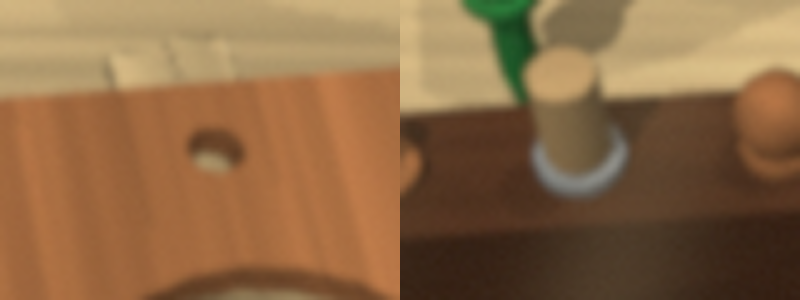

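drive_tool:
  deltas:
    - [[0, 0, 0], [0.1, 0, 0], 0.5]
    - [[0, 0, 0], [0.065, 0, 0], 0.5]
    - [[0, 26, -26], [0, 0, 0], 0.5]
    - [[0, 26, -26], [0, 0, 0], 0.5]
    - [[0, 26, -26], [0, 0, 0], 0.5]
    - [[0, 26, -26], [0, 0, 0], 0.5]
    - [[0, 26, -26], [0, 0, 0], 0.5]
    - [[0, 26, -26], [0, 0, 0], 0.5]
  squeeze: 80

```text
t: 0.9
eef_pos: [314.4, -452.2, 230.8]
tcp_rot: [[-0.0, 0.994, 0.108], [0.001, 0.108, -0.994], [-1.0, -0.0, -0.001]]
ft_force: [0.7, 0.3, 0.3]
gripper_width: 42.7
```

drive_tool:
  deltas:
    - [[0, 26, -26], [0, 0, 0], 0.5]
    - [[0, 26, -26], [0, 0, 0], 0.5]
    - [[0, 26, -26], [0, 0, 0], 0.5]
    - [[0, 26, -26], [0, 0, 0], 0.5]
    - [[0, 26, -26], [0, 0, 0], 0.5]
    - [[0, 26, -26], [0, 0, 0], 0.5]
    - [[0, 26, -26], [0, 0, 0], 0.5]
    - [[0, 23, -28], [0, 0, 0], 0.5]

```text
t: 1.7
eef_pos: [495.5, -221.4, 230.9]
tcp_rot: [[-0.0, 0.994, 0.109], [0.0, 0.109, -0.994], [-1.0, -0.0, -0.0]]
ft_force: [-0.0, -0.7, 0.2]
gripper_width: 42.2
```

drive_tool:
  deltas:
    - [[0, 0, 0], [0, 0, 0], 0.5]
    - [[0, 0, 0], [0, 0, 0], 0.5]
    - [[0, 0, 0], [0, 0, 0], 0.5]

```text
t: 2.0
eef_pos: [494.4, -223.2, 231.0]
tcp_rot: [[-0.001, 0.994, 0.108], [0.0, 0.108, -0.994], [-1.0, -0.001, -0.0]]
ft_force: [0.3, 0.7, 0.6]
gripper_width: 42.4
```

drive_tool:
  deltas:
    - [[25, 0, -1], [0, 0, 0], 0.5]
    - [[25, 0, 0], [0, 0, 0], 0.5]
    - [[25, 0, 0], [0, 0, 0], 0.5]
    - [[25, 0, 0], [0, 0, 0], 0.5]
    - [[20, 0, 0], [0, 0, 0], 0.5]
    - [[15, 0, 0], [0, 0, 0], 0.5]
    - [[13, 0, 0], [0, 0, 0], 0.5]
    - [[0, 0, 0], [0, 0, 0], 0.5]

```text
t: 2.8
eef_pos: [493.4, -221.6, 81.4]
tcp_rot: [[-0.003, 0.994, 0.108], [0.002, 0.108, -0.994], [-1.0, -0.003, -0.002]]
ft_force: [-1.3, 0.6, 0.2]
gripper_width: 42.9
```

drive_tool:
  deltas:
    - [[0, 0, 0], [0, 0, 0], 0]
    - [[0, 0, 0], [0, 0, 0], 0]
    - [[0, 0, 0], [0, 0, 0], 0]
    - [[0, 0, 0], [0, 0, 0], 0]
    - [[0, 0, 0], [0, 0, 0], 0]
    - [[0, 0, 0], [0, 0, 0], 0]
  squeeze: 80

```text
t: 3.4
eef_pos: [495.4, -222.1, 84.3]
tcp_rot: [[0.001, 0.994, 0.109], [-0.001, 0.109, -0.994], [-1.0, 0.001, 0.001]]
ft_force: [-1.0, -0.1, 3.6]
gripper_width: 24.2
```

drive_tool:
  deltas:
    - [[-8, 0, 0], [0, 0, 0], 0]
    - [[-15, 0, 0], [0, 0, 0], 0]
    - [[-25, 0, 0], [0, 0, 0], 0]
    - [[-25, 0, 0], [0, 0, 0], 0]
    - [[-25, 0, 0], [0, 0, 0], 0]
    - [[-25, 0, 0], [0, 0, 0], 0]
    - [[-25, 0, 0], [0, 0, 0], 0]
    - [[0, 0, 0], [0, 0, 0], 0]

```text
t: 4.2
eef_pos: [496.6, -222.7, 236.7]
tcp_rot: [[0.008, 0.994, 0.109], [-0.004, 0.109, -0.994], [-1.0, 0.007, 0.005]]
ft_force: [0.3, -0.0, -0.3]
gripper_width: 24.3
```

drive_tool:
  deltas:
    - [[0, 4, -20], [0, 0, 0], 0]
    - [[0, 8, -44], [0, 0, 0], 0]
    - [[0, 8, -44], [0, 0, 0], 0]
    - [[0, 8, -44], [0, 0, 0], 0]
    - [[0, 8, -44], [0, 0, 0], 0]
    - [[0, 8, -44], [0, 0, 0], 0]
    - [[0, 7, -40], [0, 0, 0], 0]
    - [[0, 4, -27], [0, 0, 0], 0]

```text
t: 5.0
eef_pos: [515.0, 91.9, 229.9]
tcp_rot: [[-0.002, 0.994, 0.111], [0.0, 0.111, -0.994], [-1.0, -0.002, -0.001]]
ft_force: [-0.7, -1.1, -1.9]
gripper_width: 24.5
```

drive_tool:
  deltas:
    - [[0, 0, 0], [0, 0, 0], 0]
    - [[0, 0, 0], [0, 0, 0], 0]
    - [[0, 0, 0], [0, 0, 0], 0]

```text
t: 5.3
eef_pos: [515.7, 88.6, 230.5]
tcp_rot: [[-0.001, 0.994, 0.108], [-0.0, 0.108, -0.994], [-1.0, -0.001, 0.0]]
ft_force: [0.0, 1.0, -2.1]
gripper_width: 24.2
```

Run:
```python
from h import *
S,D=grab_frame("scene"); T,_=grab_frame("top")
cv2.imwrite("pics/s1.png",np.hstack([cv2.resize(S[60:260,320:480],None,fx=3,fy=3,interpolation=2),cv2.resize(T[220:340,170:266],None,fx=3,fy=5,interpolation=2)[:600]]) )
s=arm.read_state(); print(s["eef_pos"],s["ft_force"],s["gripper_width"])
```

```text
[515.94052722  88.37713673 230.948179  ] [ 0.34239865 -0.58702016 -0.44197067] 24.320360130992118
```

View pics/s1.png

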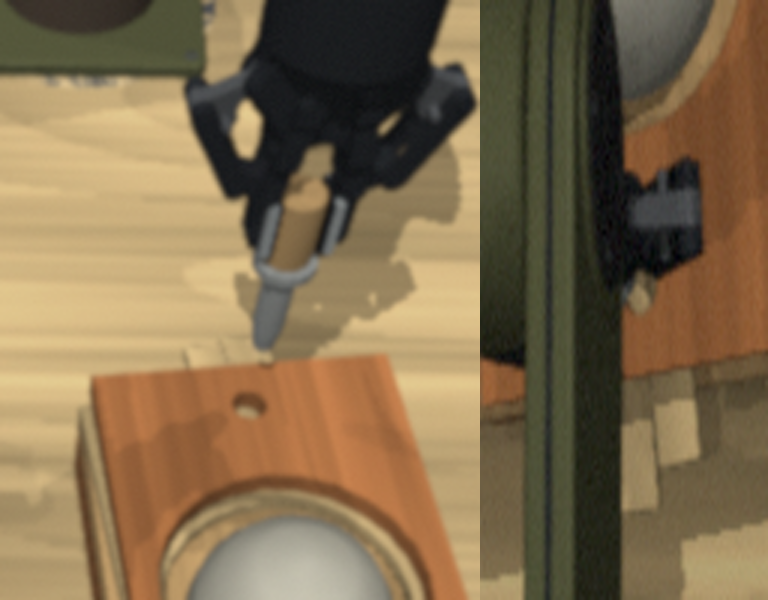

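The scene view shows the pin upright in the jaws above the ring. Its tip is at about (407.7,174.7), so I'll check that against the projection.

Run:
```python
from h import *
print(proj("scene",[515.8,88.6,155]),proj("scene",[515.8,92.6,155]),proj("scene",[515.8,88.6,218-6]))
```

```text
(np.float64(406.934127090467), np.float64(174.14255190585106)) (np.float64(409.3425094207729), np.float64(174.1906902102524)) (np.float64(413.25748940652437), np.float64(150.08794517720455))
```

drive_tool:
  deltas:
    - [[12, 0, -0.7], [0, 0, 0], 0]
    - [[12, 0, 0], [0, 0, 0], 0]
    - [[12, 0, 0], [0, 0, 0], 0]
    - [[6, 0, 0], [0, 0, 0], 0]
    - [[0, 0, 0], [0, 0, 0], 0]
    - [[0, 0, 0], [0, 0, 0], 0]

```text
t: 6.0
eef_pos: [516.0, 90.1, 189.2]
tcp_rot: [[-0.0, 0.994, 0.109], [0.0, 0.109, -0.994], [-1.0, -0.0, -0.0]]
ft_force: [-0.3, -0.6, -2.1]
gripper_width: 24.4
```

drive_tool:
  deltas:
    - [[4, 0, 0], [0, 0, 0], 0]
    - [[3, 0, 0], [0, 0, 0], 0]
    - [[2, 0, 0], [0, 0, 0], 0]
    - [[2, 0, 0], [0, 0, 0], 0]
    - [[2, 0, 0], [0, 0, 0], 0]
    - [[1, 0, 0], [0, 0, 0], 0]
    - [[0, 0, 0], [0, 0, 0], 0]

```text
t: 6.7
eef_pos: [515.9, 90.1, 175.1]
tcp_rot: [[-0.0, 0.994, 0.109], [-0.0, 0.109, -0.994], [-1.0, -0.0, -0.0]]
ft_force: [-0.8, 0.3, -1.0]
gripper_width: 24.3
```

drive_tool:
  deltas:
    - [[3, 0, 0], [0, 0, 0], 0]
    - [[3, 0, 0], [0, 0, 0], 0]
    - [[2, 0, 0], [0, 0, 0], 0]
    - [[1, 0, 0], [0, 0, 0], 0]
    - [[1, 0, 0], [0, 0, 0], 0]
    - [[0, 0, 0], [0, 0, 0], 0]

```text
t: 7.3
eef_pos: [515.9, 90.1, 165.2]
tcp_rot: [[-0.0, 0.994, 0.109], [-0.0, 0.109, -0.994], [-1.0, -0.0, -0.0]]
ft_force: [-0.0, 0.7, -0.6]
gripper_width: 24.3
```

drive_tool:
  deltas:
    - [[1, 0, 0], [0, 0, 0], 0]
    - [[1, 0, 0], [0, 0, 0], 0]
    - [[0, 0, 0], [0, 0, 0], 0]

```text
t: 7.6
eef_pos: [515.9, 90.1, 163.2]
tcp_rot: [[-0.0, 0.994, 0.109], [0.0, 0.109, -0.994], [-1.0, -0.0, -0.0]]
ft_force: [-0.2, 0.1, -2.7]
gripper_width: 24.4
```

drive_tool:
  deltas:
    - [[0, 0, 1.5], [0, 0, 0], 0]
    - [[0, 0, 1.5], [0, 0, 0], 0]
    - [[0, 0, 1.5], [0, 0, 0], 0]
    - [[0, 0, 1.5], [0, 0, 0], 0]
    - [[0, 0, 0], [0, 0, 0], 0]

```text
t: 8.1
eef_pos: [516.8, 84.1, 163.4]
tcp_rot: [[0.0, 0.994, 0.108], [0.0, 0.108, -0.994], [-1.0, 0.0, -0.0]]
ft_force: [1.2, 1.5, -3.2]
gripper_width: 24.2
```

drive_tool:
  deltas:
    - [[0, 0, 1.5], [0, 0, 0], 0]
    - [[0, 0, 1.5], [0, 0, 0], 0]
    - [[0, 0, 1.5], [0, 0, 0], 0]
    - [[0, 0, 1.5], [0, 0, 0], 0]
    - [[0, 0, 0], [0, 0, 0], 0]

```text
t: 8.6
eef_pos: [517.6, 77.9, 163.4]
tcp_rot: [[0.001, 0.994, 0.108], [-0.0, 0.108, -0.994], [-1.0, 0.001, 0.0]]
ft_force: [1.6, 2.0, -2.6]
gripper_width: 23.7
```

drive_tool:
  deltas:
    - [[1, 0, 0], [0, 0, 0], 0]
    - [[1, 0, 0], [0, 0, 0], 0]
    - [[1, 0, 0], [0, 0, 0], 0]
    - [[0.5, 0, 0], [0, 0, 0], 0]
    - [[0, 0, 0], [0, 0, 0], 0]

```text
t: 9.1
eef_pos: [517.6, 78.3, 160.0]
tcp_rot: [[0.001, 0.994, 0.109], [0.0, 0.109, -0.994], [-1.0, 0.001, -0.0]]
ft_force: [1.9, 3.4, 0.9]
gripper_width: 24.6
```

drive_tool:
  deltas:
    - [[0, -0.7, 0], [0, 0, 0], 0]
    - [[1, 0, 0], [0, 0, 0], 0]
    - [[1, 0, 0], [0, 0, 0], 0]
    - [[0, 0, 0], [0, 0, 0], 0]

```text
t: 9.5
eef_pos: [517.2, 78.2, 158.2]
tcp_rot: [[0.002, 0.994, 0.109], [0.0, 0.109, -0.994], [-1.0, 0.002, -0.0]]
ft_force: [3.7, 3.8, 1.4]
gripper_width: 23.8
```

drive_tool:
  deltas:
    - [[0, 0.8, 0], [0, 0, 0], 0]
    - [[0, 0.7, 0], [0, 0, 0], 0]
    - [[0, 0, 0], [0, 0, 0], 0]

```text
t: 9.8
eef_pos: [517.7, 78.2, 157.4]
tcp_rot: [[-0.001, 0.994, 0.109], [-0.0, 0.109, -0.994], [-1.0, -0.001, 0.0]]
ft_force: [2.8, 1.6, 1.3]
gripper_width: 24.1
```

drive_tool:
  deltas:
    - [[1, 0, 0], [0, 0, 0], 0]
    - [[1, 0, 0], [0, 0, 0], 0]
    - [[0, 0, 0], [0, 0, 0], 0]

```text
t: 10.1
eef_pos: [517.8, 78.2, 155.3]
tcp_rot: [[-0.001, 0.994, 0.109], [-0.0, 0.109, -0.994], [-1.0, -0.001, 0.0]]
ft_force: [2.9, 1.6, -1.0]
gripper_width: 24.3
```

drive_tool:
  deltas:
    - [[0.5, 0.6, 0], [0, 0, 0], 0]
    - [[1, 0, 0], [0, 0, 0], 0]
    - [[1, 0, 0], [0, 0, 0], 0]
    - [[0, 0, 0], [0, 0, 0], 0]

```text
t: 10.5
eef_pos: [518.2, 78.2, 152.7]
tcp_rot: [[-0.001, 0.994, 0.109], [-0.0, 0.109, -0.994], [-1.0, -0.001, 0.0]]
ft_force: [1.3, 2.4, -1.6]
gripper_width: 23.9
```

drive_tool:
  deltas:
    - [[0, 0, -1.5], [0, 0, 0], 0]
    - [[0, 0, -1.5], [0, 0, 0], 0]
    - [[0, 0, -1.5], [0, 0, 0], 0]
    - [[0, 0, -1.5], [0, 0, 0], 0]
    - [[0, 0, -1.5], [0, 0, 0], 0]
    - [[0, 0, -1.5], [0, 0, 0], 0]
    - [[0, 0, -1.5], [0, 0, 0], 0]

```text
t: 11.2
eef_pos: [517.2, 88.7, 152.9]
tcp_rot: [[-0.001, 0.994, 0.109], [-0.0, 0.109, -0.994], [-1.0, -0.001, 0.0]]
ft_force: [0.4, -3.9, -3.4]
gripper_width: 24.1
```

drive_tool:
  deltas:
    - [[0, 0, -1.5], [0, 0, 0], 0]
    - [[0, 0, -1.5], [0, 0, 0], 0]
    - [[0, 0, -1.5], [0, 0, 0], 0]
    - [[0, 0, -1.5], [0, 0, 0], 0]
    - [[0, 0, -1.5], [0, 0, 0], 0]
    - [[0, 0, -1.5], [0, 0, 0], 0]
    - [[0, 0, -1.8], [0, 0, 0], 0]
    - [[0, 0, 0], [0, 0, 0], 0]

```text
t: 12.0
eef_pos: [516.4, 99.9, 153.4]
tcp_rot: [[0.0, 0.994, 0.109], [0.0, 0.109, -0.994], [-1.0, 0.0, -0.0]]
ft_force: [-0.2, -3.4, -3.9]
gripper_width: 24.5
```

drive_tool:
  deltas:
    - [[1, 0, 0], [0, 0, 0], 0]
    - [[1, 0, 0], [0, 0, 0], 0]
    - [[1, 0, 0], [0, 0, 0], 0]
    - [[0, 0, 0], [0, 0, 0], 0]

```text
t: 12.4
eef_pos: [516.7, 99.7, 150.8]
tcp_rot: [[0.001, 0.994, 0.108], [0.001, 0.108, -0.994], [-1.0, 0.001, -0.0]]
ft_force: [-1.4, -2.1, 1.5]
gripper_width: 24.4
```

drive_tool:
  deltas:
    - [[1, 0, 0], [0, 0, 0], 0]
    - [[1, 0, 0], [0, 0, 0], 0]
    - [[0, 0, 0], [0, 0, 0], 0]

```text
t: 12.7
eef_pos: [516.5, 99.7, 148.1]
tcp_rot: [[0.0, 0.994, 0.108], [0.001, 0.108, -0.994], [-1.0, 0.0, -0.0]]
ft_force: [-0.8, -1.4, 0.6]
gripper_width: 24.2
```

drive_tool:
  deltas:
    - [[1, 0, 0], [0, 0, 0], 0]
    - [[1, 0, 0], [0, 0, 0], 0]
    - [[1, 0, 0], [0, 0, 0], 0]
    - [[0, 0, 0], [0, 0, 0], 0]

```text
t: 13.1
eef_pos: [516.4, 99.6, 145.0]
tcp_rot: [[-0.0, 0.994, 0.109], [0.0, 0.109, -0.994], [-1.0, -0.0, -0.0]]
ft_force: [0.2, -1.2, -0.8]
gripper_width: 24.2
```

drive_tool:
  deltas:
    - [[1, 0, 0], [0, 0, 0], 0]
    - [[1, 0, 0], [0, 0, 0], 0]
    - [[1, 0, 0], [0, 0, 0], 0]
    - [[0, 0, 0], [0, 0, 0], 0]

```text
t: 13.5
eef_pos: [516.2, 99.5, 142.0]
tcp_rot: [[-0.0, 0.994, 0.109], [0.0, 0.109, -0.994], [-1.0, -0.0, -0.0]]
ft_force: [-0.8, -1.0, -1.4]
gripper_width: 24.6
```

drive_tool:
  deltas:
    - [[0, 0, 1.5], [0, 0, 0], 0]
    - [[0, 0, 1.8], [0, 0, 0], 0]
    - [[0, 0, 0], [0, 0, 0], 0]

```text
t: 13.8
eef_pos: [516.5, 97.0, 142.1]
tcp_rot: [[-0.0, 0.994, 0.108], [0.002, 0.108, -0.994], [-1.0, -0.0, -0.002]]
ft_force: [0.2, 3.4, -2.5]
gripper_width: 24.4
```

drive_tool:
  deltas:
    - [[1, 0, 0], [0, 0, 0], 0]
    - [[1, 0, 0], [0, 0, 0], 0]
    - [[1, 0, 0], [0, 0, 0], 0]
    - [[0, 0, 0], [0, 0, 0], 0]

```text
t: 14.2
eef_pos: [516.7, 96.9, 139.8]
tcp_rot: [[0.0, 0.994, 0.108], [0.002, 0.108, -0.994], [-1.0, 0.0, -0.002]]
ft_force: [-2.7, 5.7, 2.5]
gripper_width: 23.9
```

drive_tool:
  deltas:
    - [[0.7, 0, 0], [0, 0, 0], 0]
    - [[0, 0, 0], [0, 0, 0], 0]

```text
t: 14.4
eef_pos: [516.8, 96.9, 139.2]
tcp_rot: [[0.0, 0.994, 0.109], [0.002, 0.109, -0.994], [-1.0, 0.0, -0.001]]
ft_force: [-1.5, 4.0, 2.7]
gripper_width: 24.2
```

drive_tool:
  deltas:
    - [[0.7, 0, 0], [0, 0, 0], 0]
    - [[0.7, 0, 0], [0, 0, 0], 0]
    - [[0, 0, 0], [0, 0, 0], 0]

```text
t: 14.7
eef_pos: [516.8, 96.9, 137.7]
tcp_rot: [[0.0, 0.994, 0.109], [0.002, 0.109, -0.994], [-1.0, 0.0, -0.002]]
ft_force: [-2.2, 4.5, 3.2]
gripper_width: 24.2
```

drive_tool:
  deltas:
    - [[1, 0, 0], [0, 0, 0], 0]
    - [[1, 0, 0], [0, 0, 0], 0]
    - [[0, 0, 0], [0, 0, 0], 0]

```text
t: 15.0
eef_pos: [516.7, 96.9, 135.7]
tcp_rot: [[-0.0, 0.994, 0.108], [0.002, 0.108, -0.994], [-1.0, 0.0, -0.002]]
ft_force: [-2.3, 5.2, 1.5]
gripper_width: 24.1
```

drive_tool:
  deltas:
    - [[1, 0, 0], [0, 0, 0], 0]
    - [[1, 0, 0], [0, 0, 0], 0]
    - [[0, 0, 0], [0, 0, 0], 0]

```text
t: 15.3
eef_pos: [516.7, 96.9, 133.7]
tcp_rot: [[-0.0, 0.994, 0.109], [0.001, 0.109, -0.994], [-1.0, 0.0, -0.001]]
ft_force: [-1.2, 5.3, 1.8]
gripper_width: 24.2
```

drive_tool:
  deltas:
    - [[1, 0, 0], [0, 0, 0], 0]
    - [[1, 0, 0], [0, 0, 0], 0]
    - [[1, 0, 0], [0, 0, 0], 0]
    - [[0, 0, 0], [0, 0, 0], 0]

```text
t: 15.7
eef_pos: [516.6, 96.9, 130.5]
tcp_rot: [[-0.0, 0.994, 0.109], [0.001, 0.109, -0.994], [-1.0, -0.0, -0.001]]
ft_force: [-1.4, 5.2, 2.9]
gripper_width: 24.5
```

drive_tool:
  deltas:
    - [[1, 0, 0], [0, 0, 0], 0]
    - [[1, 0, 0], [0, 0, 0], 0]
    - [[1, 0, 0], [0, 0, 0], 0]
    - [[0, 0, 0], [0, 0, 0], 0]

```text
t: 16.1
eef_pos: [516.7, 96.9, 127.6]
tcp_rot: [[-0.0, 0.994, 0.109], [0.001, 0.109, -0.994], [-1.0, -0.0, -0.001]]
ft_force: [-1.8, 4.7, 1.4]
gripper_width: 23.9
```

drive_tool:
  deltas:
    - [[0, -0.2, -0.5], [0, 0, 0], 0]
    - [[1, 0, 0], [0, 0, 0], 0]
    - [[1, 0, 0], [0, 0, 0], 0]
    - [[0, 0, 0], [0, 0, 0], 0]

```text
t: 16.5
eef_pos: [516.6, 96.8, 125.5]
tcp_rot: [[0.0, 0.994, 0.109], [0.0, 0.109, -0.994], [-1.0, 0.0, -0.0]]
ft_force: [-2.3, 3.6, 3.7]
gripper_width: 24.3
```

drive_tool:
  deltas:
    - [[1, 0, 0], [0, 0, 0], 0]
    - [[1, 0, 0], [0, 0, 0], 0]
    - [[0, 0, 0], [0, 0, 0], 0]

```text
t: 16.8
eef_pos: [516.6, 96.5, 123.2]
tcp_rot: [[0.0, 0.994, 0.109], [-0.0, 0.109, -0.994], [-1.0, 0.0, 0.0]]
ft_force: [-1.9, 3.0, 3.6]
gripper_width: 24.0
```

drive_tool:
  deltas:
    - [[1, 0, 0], [0, 0, 0], 0]
    - [[1, 0, 0], [0, 0, 0], 0]
    - [[0, 0, 0], [0, 0, 0], 0]

```text
t: 17.1
eef_pos: [516.6, 96.4, 121.1]
tcp_rot: [[0.0, 0.994, 0.109], [-0.001, 0.109, -0.994], [-1.0, 0.0, 0.001]]
ft_force: [-1.2, 1.8, 3.0]
gripper_width: 24.2
```

drive_tool:
  deltas:
    - [[1, 0, 0], [0, 0, 0], 0]
    - [[1, 0, 0], [0, 0, 0], 0]
    - [[0, 0, 0], [0, 0, 0], 0]

```text
t: 17.4
eef_pos: [516.6, 96.4, 119.2]
tcp_rot: [[0.0, 0.994, 0.109], [-0.001, 0.109, -0.994], [-1.0, 0.0, 0.001]]
ft_force: [-1.4, 1.3, 4.7]
gripper_width: 24.1
```

drive_tool:
  deltas:
    - [[1, 0, 0], [0, 0, 0], 0]
    - [[1, 0, 0], [0, 0, 0], 0]
    - [[0, 0, 0], [0, 0, 0], 0]

```text
t: 17.7
eef_pos: [516.6, 96.4, 117.3]
tcp_rot: [[0.0, 0.994, 0.109], [-0.001, 0.109, -0.994], [-1.0, 0.0, 0.001]]
ft_force: [-1.6, 1.0, 4.0]
gripper_width: 24.1
```

drive_tool:
  deltas:
    - [[0.7, 0, 0], [0, 0, 0], 0]
    - [[0.7, 0, 0], [0, 0, 0], 0]
    - [[0, 0, 0], [0, 0, 0], 0]

```text
t: 18.0
eef_pos: [516.6, 96.4, 116.0]
tcp_rot: [[0.0, 0.994, 0.109], [-0.001, 0.109, -0.994], [-1.0, 0.0, 0.001]]
ft_force: [-2.3, 1.1, 5.4]
gripper_width: 24.3
```

drive_tool:
  deltas:
    - [[0.7, 0, 0], [0, 0, 0], 0]
    - [[0, 0, 0], [0, 0, 0], 0]

```text
t: 18.2
eef_pos: [516.7, 96.4, 115.8]
tcp_rot: [[0.0, 0.994, 0.109], [-0.001, 0.109, -0.994], [-1.0, 0.0, 0.001]]
ft_force: [-3.9, 0.9, 7.4]
gripper_width: 24.4
```

drive_tool:
  deltas:
    - [[0.5, 0, 0], [0, 0, 0], 0]
    - [[0, 0, 0], [0, 0, 0], 0]

```text
t: 18.4
eef_pos: [516.7, 96.4, 115.8]
tcp_rot: [[0.0, 0.994, 0.109], [-0.001, 0.109, -0.994], [-1.0, 0.0, 0.001]]
ft_force: [-5.4, 1.0, 10.7]
gripper_width: 24.2
```

drive_tool:
  deltas:
    - [[0.5, 0, 0], [0, 0, 0], 0]
    - [[0, 0, 0], [0, 0, 0], 0]

```text
t: 18.6
eef_pos: [516.7, 96.4, 115.8]
tcp_rot: [[0.0, 0.994, 0.109], [-0.001, 0.109, -0.994], [-1.0, -0.0, 0.001]]
ft_force: [-6.5, 0.7, 12.1]
gripper_width: 24.2
```

drive_tool:
  deltas:
    - [[-1.3, 0, 0], [0, 0, 0], 0]
    - [[0, 0, 0], [0, 0, 0], 0]

```text
t: 18.8
eef_pos: [516.6, 96.5, 115.8]
tcp_rot: [[0.0, 0.994, 0.109], [-0.001, 0.109, -0.994], [-1.0, 0.0, 0.001]]
ft_force: [-3.0, 1.6, 6.5]
gripper_width: 24.2
```

drive_tool:
  deltas:
    - [[0, 0, 0], [0, 0, 0], 0.3]
    - [[0, 0, 0], [0, 0, 0], 0.4]
    - [[0, 0, 0], [0, 0, 0], 0.5]
    - [[0, 0, 0], [0, 0, 0], 0.5]
    - [[0, 0, 0], [0, 0, 0], 0.5]

```text
t: 19.3
eef_pos: [516.3, 96.5, 114.9]
tcp_rot: [[-0.001, 0.994, 0.109], [-0.0, 0.109, -0.994], [-1.0, -0.001, 0.0]]
ft_force: [0.4, 0.2, 0.5]
gripper_width: 42.3
```

drive_tool:
  deltas:
    - [[-5, 0, 0], [0, 0, 0], 0.5]
    - [[-10, 0, 0], [0, 0, 0], 0.5]
    - [[-20, 0, 0], [0, 0, 0], 0.5]
    - [[-25, 0, 0], [0, 0, 0], 0.5]
    - [[-25, 0, 0], [0, 0, 0], 0.5]
    - [[-25, 0, 0], [0, 0, 0], 0.5]
    - [[0, 0, 0], [0, 0, 0], 0.5]

```text
t: 20.0
eef_pos: [519.1, 96.9, 231.3]
tcp_rot: [[0.01, 0.994, 0.109], [0.001, 0.109, -0.994], [-1.0, 0.01, 0.0]]
ft_force: [-0.2, -0.5, 0.8]
gripper_width: 42.9
```

drive_tool:
  deltas:
    - [[0, 0, 20], [0, 0, 0], 0.5]
    - [[0, 0, 35], [0, 0, 0], 0.5]
    - [[0, 0, 40], [0, 0, 0], 0.5]
    - [[0, 0, 40], [0, 0, 0], 0.5]
    - [[0, 0, 40], [0, 0, 0], 0.5]
    - [[0, 0, 25], [0, 0, 0], 0.5]
    - [[0, 0, 0], [0, 0, 0], 0.5]
    - [[0, 0, 0], [0, 0, 0], 0.5]

```text
t: 20.8
eef_pos: [537.9, -102.3, 224.8]
tcp_rot: [[-0.001, 0.994, 0.107], [0.001, 0.107, -0.994], [-1.0, -0.001, -0.001]]
ft_force: [-0.4, -0.1, -0.3]
gripper_width: 42.9
```

Run:
```python
from h import *
S,D=grab_frame("scene"); T,DT=grab_frame("top")
cv2.imwrite("pics/s2.png",np.hstack([cv2.resize(S[140:240,360:440],None,fx=5,fy=5,interpolation=2),cv2.resize(T[240:340,190:260],None,fx=5,fy=5,interpolation=2)]))
Z=cloud("top",DT); m=(Z[...,2]>140)&(Z[...,2]<165); m[:250]=0;m[310:]=0;m[:,:190]=0;m[:,260:]=0
v,u=np.nonzero(m); print(len(u)); 
if len(u): print(np.median(Z[m],0),u.mean(),v.mean(),onz("top",u.mean(),v.mean(),151.5))
print(proj("scene",[516.3,96.4,151.5]),proj("scene",[516.3,96.4,107.5]))
s=arm.read_state(); print(s["t"],s["eef_pos"],s["ft_force"],s["gripper_width"])
```

```text
218
[514.80061166  96.64605226 150.54298636] 213.06880733944953 274.9403669724771 [514.83155428  96.33913753 151.5       ]
(np.float64(411.27586153193056), np.float64(175.84504008174378)) (np.float64(406.7262647749264), np.float64(192.31242454171758))
20.9 [ 537.96182144 -101.30148228  225.06644766] [-4.41412413e-01  5.26356802e-04 -9.30774296e-01] 43.13448965734033
```

View pics/s2.png

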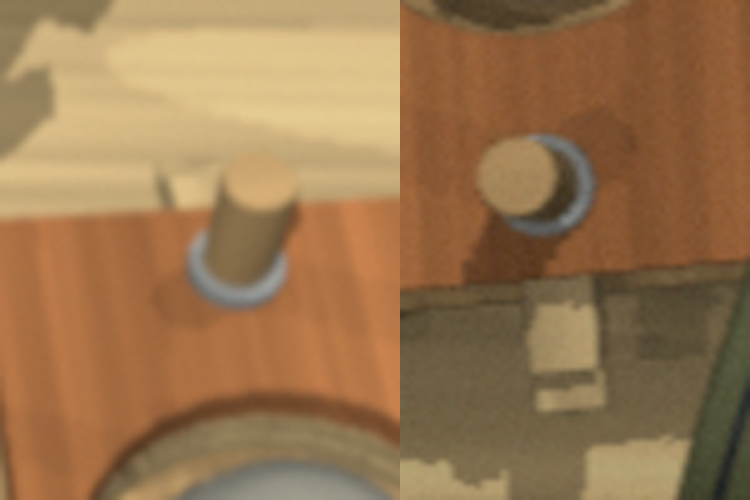

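The pin stands upright with its collar flat on the ring and both tabs lined up one over the other. The handle top measures 150.5 mm by depth, against 151.5 mm expected for a seated pin. The arm is clear, so I'm handing in.

```bash
python3 -c "
from workcell import arm
print(arm.job_done())"
```

```text
the job is handed in; nothing more can be done
None
```

The pin is standing in the press with its collar on the ring, and I handed the job in at about 21 s of the 72 s allowed. No verdict was reported.

**What I did:** I took the tapered pin from the block's middle hole and lowered it into the ring hole. From there I felt it down through each plate and swung the plates into line with the pin alone:
- **Upper spacer:** its hole lay about 11 mm to the -y side of the ring's.
- **Lower spacer:** its hole lay about 21 mm to the +y side of the upper one's.
- **Base board:** about 3 mm back towards -y from the lower spacer's hole, after which the pin went down until its collar seated.

The fingers then opened and the arm moved clear.

**Last checks:**
- **Force:** the vertical reading during insertion mostly stayed below 6 N. It rose to 12 N at the collar stop, where the hand stood at 115.8 mm, as worked out from the grasp height.
- **Seating:** the handle top measured 150.5 mm by depth, against 151.5 mm nominal. The depth camera read the ring's top about 0.6 mm low in the same way.
- **Alignment:** the last picture shows the collar flat on the ring, the pin upright and the two tabs in line. The handle is at (514.8, 96.4) by camera.
- **Disagreement:** the arm's own reading at release was (516.3, 96.5). That is 1.5 mm off in x, within the camera's 2 mm calibration.
- **Not measured:** I had no direct view of the base hole, so its fit is judged from the full-depth seating. I did not re-measure the other tools or pottery, though the arm's path kept clear of them.

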